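# Clear a jammed box from the conveyor with the emergency stop

### The arm

A 7-joint arm with a two-finger parallel gripper is mounted at the origin on a cart in front of the work surface, level with it; the furniture and walls round the work are solid. World frame = base frame: x ahead of the robot, y to its left, z up, the work surface at z = 0. Lengths are in m, angles in rad, forces in N, time in s.
With the tool pointing down it reaches from about 0.4 to 0.875 m from the base axis. Payload 19.3 kg.
Tool frame: the origin (TCP) lies at the very end of the fingers, on their centre line; the grasp point (between the pads) lies 19 mm behind it; z points along the fingers, y is the line along which they close (so a half turn about z gives the same grasp; the last joint's range is limited). The gripper opens to 85 mm and grips with 20 to 120 N. Pads are 22 mm wide; open, the fingers measure 114 mm over their backs; the gripper's body (76 mm by 85 mm) begins 54 mm behind the grasp point. The pads swing forward as they close: fully open they stand 13 mm farther back than shut.
Start: joints at [-1.296, 0.521, -0.036, 1.599, 0.021, 1.021, -0.113], TCP at [0.211, 0.588, 0.231] pointing down, gripper open.
Joint ranges: [-2.91, 2.91], [-0.3, 2.13], [-1.5, 1.42], [0.17, 2.43], [-1.26, 4.41], [0.16, 1.93], [-2.52, 2.52]. Speed limits (rad/s): [1.89, 1.89, 2.39, 2.39, 3.01, 3.01, 3.01].

### API

Orientations are given as [roll, pitch, yaw] about the fixed x, y, z axes, in that order (R = Rz(yaw) Ry(pitch) Rx(roll)).
In Python, from workcell import monitor, optics, job_done gives the robot as it stands.
- The arm moves only by the shell command python3 -m handwheel 'ROWS' [FORCE]. ROWS is JSON, a list of rows, each an object of numbers: "dx", "dy", "dz": the shift along the tool's x, y, z in cm; "wx", "wy", "wz": the turn, a rotation vector about the tool's x, y, z in rad; "claw": the opening in per cent of the stroke, from 0 (shut) to 100 (fully open). A call has 1 to 8 rows; each row shifts and turns the commanded pose from where the row before left it, along the tool's axes as they then stand; what a row does not reach is not made up. A row lasts 1/8 s, in which the tool goes at most 62.5 mm and 10.7 degrees, less where a joint would pass 70% of its speed; a pose out of reach is approached as far as the arm can. A call with a gripper value outside its range is refused whole. The fingers move at their own pace and stop on an object; FORCE is the grip in N (left out, the last holds). Time passes only in rows, so rows that do not move let the fingers close. It gives the time, the measured TCP pose, the force, the opening and the grip force at its end, in the units of the state.
- monitor.observe(): the state, without advancing time (a new reading comes with each control period).
- optics.grab_frame(name): name is "scene" or "top"; returns a dict with "frame" (384x512x3 uint8, blue, green, red), "fovy" (degrees; the focal length in pixels is half the picture's height over the tangent of half this angle, whatever the lens; pixels are square), "cx", "cy" (the principal point, pixels), "R" (3x3) and "t" (3): a world point X has camera coordinates R X + t. Camera axes: x right, y down, z forward; pixel columns grow to the right and rows downward; lengths in m; the calibration is good to about 2 mm. A picture is of the moment at which its call begins. There is no depth.
- job_done(): hands the job in; it is judged then, once.
Trained networks look in the newest picture that a camera, given by its name, has taken for a name from the list of things; names that differ only in an ending like _2 or _b are one class to them, and where a whole thing is asked for, a point or a joint stands for the part that bears it (a point fixed in the world has none). Each returns a list of dicts, best first, with "p" (0 to 1); they miss things now and then, are a little off and sometimes report something else, mostly with a low value. They report only what shows in the picture. A call takes as long as a camera call. They do not tell look-alikes from the thing itself.
- optics.masks_of(name, camera): "region" (384x512 bool, what is visible of it) and "rect" ([left, top, width, height] in pixels, round what is visible of it).
The state is a dict: "clock": time; "qpos": joint angles; "qd": joint speeds; "joint_efforts": joint torques, N m; "position": TCP position; "tool_rot": TCP orientation; "force": force on the tool from outside, world axes, zero at the start; "moment": the same for the moment, N m; "grip_width": finger opening in m; "finger_force": force on a finger pad.
Only numpy, scipy, OpenCV 4.12 (cv2) and the standard library are available. Lean on these libraries where they do the work, as an engineer would, in place of code of your own. Each camera call takes 0.05 s, during which the arm holds its last target. There are 200 camera calls.

### The job

A box has jammed crooked on the roller conveyor. First press the red stop mushroom down until it latches, and only then lift the crooked box off and set it down flat in the orange tray, without dropping it. Then twist the red mushroom clockwise until it is free to spring back up, and finally press the green start button fully down and let go; leave the straight box and everything else on the table where it is.

Things in the scene. Friction and masses are not known exactly. Their poses are not given: they have to be found in the camera images.
- conveyor: Fixed short roller conveyor, 144 wide x 420 long x 65 mm high. Origin on the table under its centre; its lane runs along its y axis. The roller tops are 55 mm above the table; the lane is 120 mm wide between two aluminium side rails 12 mm thick whose tops stand 10 mm above the rollers.
- jam_box: The jammed box: small brown taped cardboard box, 57 (its x) x 94 (its y) x 41 mm high, about 0.09 kg. It stands crooked on the rollers (long side at least 0.5 rad off the lane). Origin at the centre of its underside, z up. Grasp it across its 57 mm width, near its top.
- good_box: The straight box: slightly larger brown taped cardboard box, 61 (x) x 109 (y) x 46 mm high, standing square on the rollers with its long side along the lane. Leave it. Origin at the centre of its underside.
- station: Fixed grey control station, 80 (x) x 200 (y) x 50 mm high, with the red stop mushroom at its y = +50 mm (on a round yellow plate) and the green start button at its y = -50 mm. Origin on the table under its centre.
- stop_top (a point): Centre of the top of the red stop mushroom. The head is 44 mm across and 21 mm high; unpressed its top is 41 mm above the station's top and its underside 20 mm above it; latched, 8 mm lower. A black collar 32 mm across and 9 mm high stands below it. z up; the head's yaw is the point's yaw.
- stop (a joint): Travel of the red mushroom in m: 0 up, 0.008 fully down. It takes about 8 N to push it past the middle, then it snaps down and stays latched.
- stop_turn (a joint): Turn of the red mushroom in rad, 0 at rest, clockwise seen from above positive, end stop at 0.8. The latch lets go at about 0.4 rad when the head is down; it is then free to spring up (a firm grip holds it down until it is opened). A light spring turns the head back to 0 in about a second once let go.
- start_top (a point): Centre of the top of the green start button (unpressed: 18 mm above the station's top). 32 mm across, in a black ring 48 mm across and 12 mm high.
- start (a joint): Travel of the green start button in m: 0 up, 0.006 fully down; springs back; about 5 N.
- tray: Fixed orange open tray, 170 (x) x 190 (y) x 35 mm high outside, walls and floor 4 to 5 mm thick. Origin on the table under its centre.
- screwdriver: Bystander: screwdriver with red handle, 206 mm long, lying on the table. Origin at the middle of its underside.
- cleaner_bottle: Bystander: blue bottle, 63 mm across, 190 mm high. Origin at the centre of its underside.
- glue_bottle: Bystander: white bottle with blue cap, 59 mm across, 165 mm high. Origin at the centre of its underside.
- tape_measure: Bystander: yellow tape measure, 63x90x38 mm, lying on a binder. Origin at the centre of its underside.
- orange_roll: Bystander: orange tape roll, 100 mm across, 30 mm high. Origin at the centre of its underside.
Not all that is in view belongs to the job. What is shaped like the jam_box but pink is not meant.

How it is judged:
By the outcome, as a careful person would: the job done as asked, in the order asked, and still so for the second after the job is handed in, with the robot touching nothing.
It also fails if it takes over 64 s, if anything falls off the work surface, if the arm or the gripper's body presses on something with over 40 N, if the wrist force passes 120 N, or if a joint passes its speed limit or range.

## Working session

There is one attempt and no reset: what is moved stays moved. The work goes in short steps, Python scripts to look and compute and a shell command to move; the robot and the scene stay as the last step left them, time stands still between calls to the robot, and variables do not carry over. Pictures are saved under pics/ and viewed, at most 10 in all, crops included, and the job is handed in when it is done.

```bash
mkdir -p pics; ls; cat > h.py <<'E'
import numpy as np, cv2, sys
from workcell import monitor, optics, job_done
from scipy.spatial.transform import Rotation as Ro
def grab(n): return optics.grab_frame(n)
def ray(c,u,v):
    f=192/np.tan(np.radians(c['fovy'])/2)
    d=np.array([(u-c['cx'])/f,(v-c['cy'])/f,1]); R=np.array(c['R']);t=np.array(c['t'])
    return -R.T@t, R.T@d
def onz(c,u,v,z):
    o,d=ray(c,u,v); return o+d*(z-o[2])/d[2]
def proj(c,X):
    f=192/np.tan(np.radians(c['fovy'])/2)
    p=np.array(c['R'])@np.array(X)+np.array(c['t']); return f*p[0]/p[2]+c['cx'],f*p[1]/p[2]+c['cy']
E
python3 - <<'E'
from h import *
for n in('scene','top'):
    c=grab(n); cv2.imwrite(f'pics/{n}0.png',c['frame']); print(n,c['fovy'],c['cx'],c['cy'],np.round(c['R'],3).tolist(),np.round(c['t'],3))
    for k in ['jam_box','good_box','station','stop_top','start_top','tray','conveyor']:
        for m in optics.masks_of(k,n)[:3]:
            r=m['region']; ys,xs=np.nonzero(r)
            print(k,round(m['p'],2),m['rect'],xs.mean().round(1),ys.mean().round(1),len(xs))
s=monitor.observe(); print(s)
E
```

```text
pics
scene 52.88662108221711 258.65810334713035 190.20348037856888 [[-0.887, 0.461, 0.004], [0.403, 0.779, -0.481], [-0.225, -0.425, -0.877]] [ 0.486 -0.166  1.459]
jam_box 0.94 [253.9, 177.0, 33.2, 26.3] 268.5 189.2 512
jam_box 0.79 [226.4, 227.9, 26.9, 28.0] 239.7 240.9 631
jam_box 0.7 [234.0, 111.7, 59.1, 55.8] 263.4 140.6 2171
good_box 0.59 [198.7, 165.7, 28.9, 37.4] 215.0 183.4 625
station 0.93 [292.1, 209.9, 58.7, 61.2] 322.0 239.5 1766
stop_top 0.69 [325.0, 235.7, 18.1, 16.2] 333.5 244.6 183
start_top 0.41 [307.5, 217.3, 6.5, 11.3] 313.0 221.5 78
start_top 0.18 [307.1, 303.9, 36.1, 36.3] 323.8 324.6 696
tray 0.57 [237.5, 112.5, 55.1, 54.2] 263.3 140.5 2201
conveyor 0.6 [185.6, 160.9, 90.1, 122.9] 231.9 225.1 4039
top 46.999966475900315 261.45584730796213 197.28094715784005 [[0.375, -0.927, -0.005], [-0.812, -0.326, -0.484], [0.447, 0.185, -0.875]] [-0.212  0.479  1.526]
jam_box 0.71 [237.5, 151.5, 17.4, 20.3] 245.1 161.0 325
jam_box 0.67 [251.2, 205.7, 21.0, 26.9] 261.5 217.5 360
good_box 0.9 [283.0, 170.3, 24.3, 24.4] 294.6 181.7 483
good_box 0.5 [171.6, 193.4, 52.9, 32.1] 19
[... 481 characters left out ...]
 array([-1.29619503,  0.52139073, -0.03629658,  1.59952694,  0.02121971,
        1.02108744, -0.11282842]), 'qd': array([ 8.10533767e-05, -1.17637945e-03, -7.03535095e-04, -3.30352089e-04,
       -4.14873471e-04,  6.55679994e-04, -7.29763098e-04]), 'joint_efforts': array([-2.35914231e-03, -9.26797128e+01,  1.97683163e+00, -3.70240188e+01,
        1.79703831e-02,  1.57368409e-03, -8.22891911e-05]), 'position': array([0.21128109, 0.5881867 , 0.23128694]), 'tool_rot': array([-3.14156692e+00,  2.00452731e-05,  2.79672784e+00]), 'force': array([ 0.42669163,  0.41310734, -0.9280142 ]), 'moment': array([ 0.0130154 , -0.02031232,  0.01280494]), 'finger_force': 0.0, 'grip_width': 0.08559053830896426}
```

```bash
python3 - <<'E'
import cv2
a=cv2.imread('pics/scene0.png')[90:300,150:400];b=cv2.imread('pics/top0.png')[120:300,110:390]
cv2.imwrite('pics/sc.png',cv2.resize(a,None,fx=2.8,fy=2.8,interpolation=cv2.INTER_CUBIC))
cv2.imwrite('pics/tc.png',cv2.resize(b,None,fx=2.8,fy=2.8,interpolation=cv2.INTER_CUBIC))
E
```

```text
(no output)
```

View pics/sc.png

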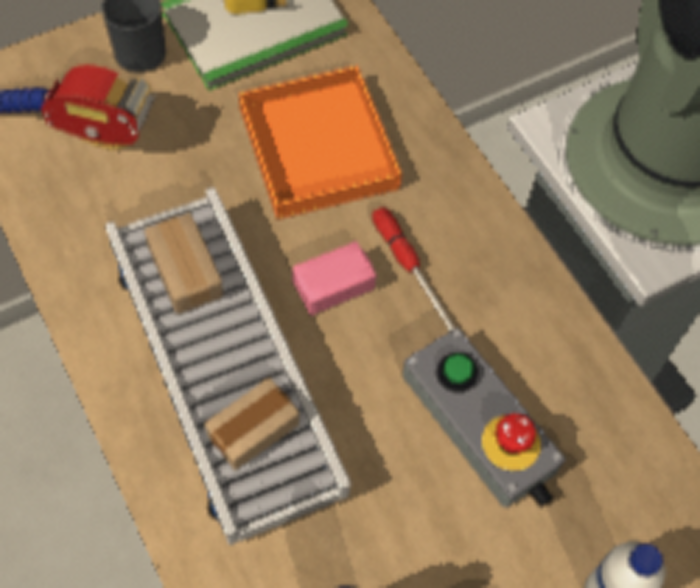

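View pics/tc.png

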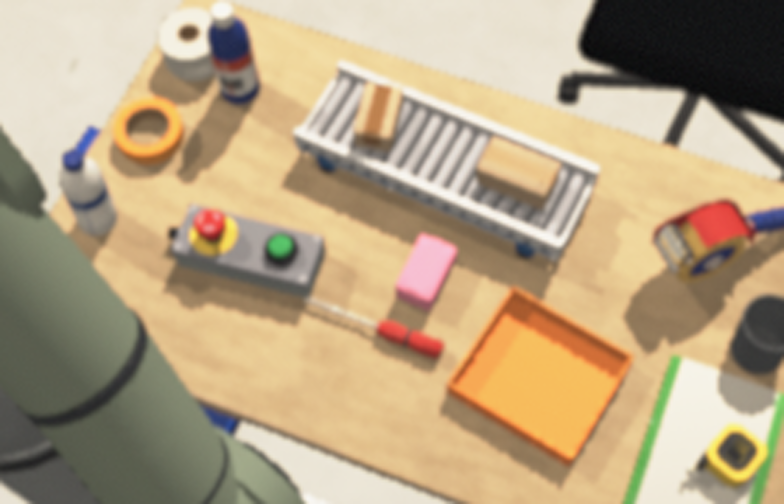

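Candidates for the jam box:
- Brown crooked box: scene (240,241), top (245,161). This is the one I choose: it's brown, on the rollers and crooked.
- Pink block: scene (269,189), top (261,217). Rejected, wrong colour.
- Straight box: scene (215,183), top (295,182). Rejected, it's in line with the lane.

The mushroom is at scene (334,244), top (185,200). Green is at scene (313,222), top (210,208). Next I'll fit the models to both views.

```bash
cat > fit.py <<'E'
from h import *
from scipy.optimize import minimize, least_squares
S=8
def hullmask(c,P):
    q=np.array([proj(c,p) for p in P]); h=cv2.convexHull(q.astype(np.float32))
    m=np.zeros((384,512),np.uint8); cv2.fillConvexPoly(m,np.round(h*16).astype(np.int32),1,cv2.LINE_AA,4)
    m=np.zeros((384*2,512*2),np.uint8); cv2.fillConvexPoly(m,np.round((h+.5)*2*16-8).astype(np.int32),255,cv2.LINE_8,4)
    return cv2.resize(m,(512,384),interpolation=cv2.INTER_AREA)/255.
def boxpts(x,y,yaw,z,sx,sy,h):
    c,s=np.cos(yaw),np.sin(yaw)
    return [(x+c*a-s*b,y+s*a+c*b,z+k) for a in(-sx/2,sx/2) for b in(-sy/2,sy/2) for k in(0,h)]
def cyl(x,y,z0,z1,r): return [(x+r*np.cos(t),y+r*np.sin(t),z) for t in np.linspace(0,6.28,24) for z in(z0,z1)]
def fit(views,gen,x0s,steps):
    best=None
    for x0 in x0s:
        f=lambda x:sum(np.abs(hullmask(c,gen(x))-m).sum()/m.sum() for c,m in views)
        sx=np.array([x0]+[np.array(x0)+np.eye(len(x0))[i]*steps[i] for i in range(len(x0))])
        r=minimize(f,x0,method='Nelder-Mead',options=dict(initial_simplex=sx,maxiter=150,xatol=2e-4,fatol=1e-3))
        if best is None or r.fun<best.fun: best=r
    return best
E
cat > m1.py <<'E'
from fit import *
V={n:grab(n) for n in('scene','top')}
def mask(k,n,uv):
    best=None
    for m in optics.masks_of(k,n):
        r=m['region']
        if r.sum()<20: continue
        ys,xs=np.nonzero(r); d=np.hypot(xs.mean()-uv[0],ys.mean()-uv[1])
        if d<14 and (best is None or d<best[0]): best=(d,r)
    return None if best is None else best[1].astype(float)
out={}
def do(name,klist,uvs,gen,z,yaws,st=(.02,.02,.2)):
    vs=[]
    for n in V:
        for k in klist:
            m=mask(k,n,uvs[n])
            if m is not None: vs.append((V[n],m)); break
    p=np.mean([onz(V[n],*uvs[n],z)[:2] for n in V],axis=0)
    r=fit(vs,gen,[[*p]+([y] if y is not None else []) for y in yaws],st[:3 if yaws[0] is not None else 2])
    out[name]=r.x; print(name,len(vs),np.round(r.x,4),round(r.fun,3)); return r.x
Y=[0,.4,.8,1.2,1.6,2,2.4,2.8]
jam=do('jam',['jam_box','good_box'],dict(scene=(239.7,240.9),top=(245,161)),lambda x:boxpts(*x,.055,.057,.094,.041),.075,Y)
good=do('good',['good_box','jam_box'],dict(scene=(215,183.4),top=(294.6,181.7)),lambda x:boxpts(*x,.055,.061,.109,.046),.075,Y)
tray=do('tray',['tray'],dict(scene=(263.4,140.5),top=(302.4,254)),lambda x:boxpts(*x,0,.17,.19,.035),.017,Y)
conv=do('conv',['conveyor'],dict(scene=(231.9,225.1),top=(268.8,178.8)),lambda x:boxpts(*x,0,.144,.42,.065),.03,Y)
sta=do('station',['station'],dict(scene=(322,239.5),top=(198.8,209.4)),lambda x:boxpts(*x,0,.08,.2,.05)+[(x[0]-.05*np.sin(x[2]),x[1]+.05*np.cos(x[2]),.091)],.03,Y+[y+np.pi for y in Y])
print('stop exp',sta[:2]+.05*np.array([-np.sin(sta[2]),np.cos(sta[2])]),'start exp',sta[:2]-.05*np.array([-np.sin(sta[2]),np.cos(sta[2])]))
# colour fits
def col(n,uv,f,r=14):
    hsv=cv2.cvtColor(V[n]['frame'],cv2.COLOR_BGR2HSV); m=f(hsv).astype(np.uint8)
    k=np.zeros_like(m); cv2.circle(k,(int(uv[0]),int(uv[1])),r,1,-1); m=cv2.morphologyEx(m*k,cv2.MORPH_CLOSE,np.ones((3,3),np.uint8)); return m.astype(float)
red=lambda h:((h[...,0]<8)|(h[...,0]>170))&(h[...,1]>120)&(h[...,2]>60)
grn=lambda h:(h[...,0]>45)&(h[...,0]<85)&(h[...,1]>100)
for nm,f,uv,z0,z1,R in[('stop',red,dict(scene=(333.5,244.6),top=(185,200)),.07,.091,.022),('start',grn,dict(scene=(313,222),top=(210,208)),.062,.068,.016)]:
    vs=[(V[n],col(n,uv[n],f)) for n in V]
    p=np.mean([onz(V[n],*uv[n],z1)[:2] for n in V],axis=0)
    r=fit(vs,lambda x:cyl(*x,z0,z1,R),[p],(.01,.01)); print(nm,np.round(r.x,4),round(r.fun,3),[m.sum() for _,m in vs])
    for v in vs: q=fit([v],lambda x:cyl(*x,z0,z1,R),[p],(.01,.01)); print('  single',np.round(q.x,4))
if len(sys.argv)>1:
  ims=[]
  for n in V:
    a=cv2.resize(V[n]['frame'],None,fx=4,fy=4,interpolation=cv2.INTER_CUBIC)
    for x,g in[(jam,boxpts(*jam,.055,.057,.094,.041)),(sta,boxpts(*sta,0,.08,.2,.05)),(conv,boxpts(*conv,0,.144,.42,.065))]:
        q=(np.array([proj(V[n],p) for p in g])+.5)*4
        for i in range(8):
            for b in(1,2,4):
                if not i&b: cv2.line(a,tuple(np.int32(q[i])),tuple(np.int32(q[i|b])),(255,0,255),1)
    u,v=(np.array(proj(V[n],[*jam[:2],.075]))*4).astype(int); ims.append(a[v-220:v+220,u-200:u+200])
  cv2.imwrite('pics/'+sys.argv[1],np.hstack(ims))
E
python3 m1.py fit1.png
```

```text
jam 2 [0.6716 0.1142 1.7592] 0.248
good 2 [ 0.6585 -0.1035 -0.0934] 0.286
tray 2 [ 0.4113 -0.2278  2.9604] 0.089
conv 2 [0.664  0.0041 3.0594] 0.857
station 2 [0.4307 0.2119 0.1097] 0.175
stop exp [0.42524378 0.26161631] start exp [0.43619655 0.16221793]
stop [0.4241 0.2593] 0.844 [np.float64(155.0), np.float64(85.0)]
  single [0.4214 0.2572]
  single [0.4274 0.2624]
start [0.4344 0.1594] 0.407 [np.float64(97.0), np.float64(58.0)]
  single [0.4332 0.1578]
  single [0.4364 0.1611]
```

View pics/fit1.png

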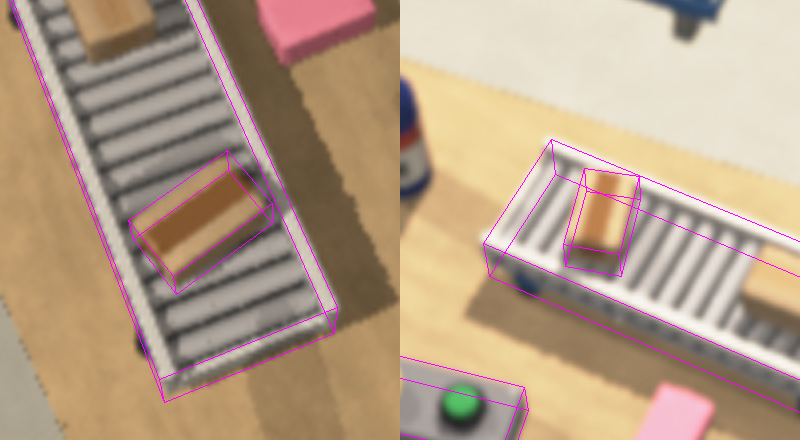

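The crop confirms the choice: a brown taped box lying crooked, with the outline fitting to about 1–2 px (roughly 4 mm). The pink block and the straight box are separate. The mushroom comes out at about (0.4245, 0.2605). Next I work out the moves.

```bash
cat > to.py <<'E'
from h import *
x,y,z,yaw=map(float,sys.argv[1:5]); s=monitor.observe(); R=Ro.from_euler('xyz',s['tool_rot']).as_matrix()
d=R.T@(np.array([x,y,z])-s['position'])*100
dw=Ro.from_matrix(R.T@Ro.from_euler('xyz',[np.pi,0,yaw]).as_matrix()).as_rotvec()
print('d cm',d.round(2),'w',dw.round(3),'| clock',round(s['clock'],2),'pos',s['position'].round(4),'rpy',s['tool_rot'].round(3),'F',s['force'].round(1),'q',s['qpos'].round(2),'w',round(s['grip_width'],4))
E
python3 to.py 0.4245 0.2605 0.231 2.797
python3 - <<'E'
from h import *
V={n:grab(n) for n in('scene','top')}
for k,h in[('glue_bottle',.08),('cleaner_bottle',.095),('screwdriver',.015),('orange_roll',.015)]:
    for n in V:
        for m in optics.masks_of(k,n)[:1]:
            ys,xs=np.nonzero(m['region']); print(k,n,round(m['p'],2),onz(V[n],xs.mean(),ys.mean(),h).round(3))
E
```

```text
d cm [-3.115e+01 -2.363e+01  3.000e-02] w [-0. -0. -0.] | clock 1.4 pos [0.2113 0.5882 0.2313] rpy [-3.142 -0.     2.797] F [ 0.4 -0.1 -0. ] q [-1.3   0.52 -0.04  1.6   0.02  1.02 -0.11] w 0.0858
glue_bottle scene 0.57 [0.41  0.443 0.08 ]
glue_bottle top 0.73 [0.405 0.443 0.08 ]
cleaner_bottle scene 0.79 [0.69  0.355 0.095]
cleaner_bottle top 0.93 [0.684 0.353 0.095]
screwdriver scene 0.72 [ 0.393 -0.046  0.015]
screwdriver top 0.57 [ 0.4   -0.497  0.015]
orange_roll scene 0.92 [0.557 0.44  0.015]
orange_roll top 0.9 [0.565 0.443 0.015]
```

```bash
python3 -m handwheel '[{"dx":-3.9,"dy":-2.95,"claw":0},{"dx":-3.9,"dy":-2.95},{"dx":-3.9,"dy":-2.95},{"dx":-3.9,"dy":-2.95},{"dx":-3.9,"dy":-2.95},{"dx":-3.9,"dy":-2.95},{"dx":-3.9,"dy":-2.95},{"dx":-3.85,"dy":-2.95}]' 40; python3 to.py 0.4245 0.2605 0.12 2.797
```

```text
d cm [-31.14 -23.63  11.13] w [-0. -0. -0.] | clock 1.9 pos [0.2113 0.5882 0.2313] rpy [-3.142 -0.     2.797] F [ 0.2 -0.2  0.1] q [-1.3   0.52 -0.04  1.6   0.02  1.02 -0.11] w 0.0854schema error: expected keys dx, dy, dz, wx, wy, wz, claw
```

```bash
python3 -m handwheel '[{"dx":-3.9,"dy":-2.95,"dz":0,"wx":0,"wy":0,"wz":0,"claw":0},{"dx":-3.9,"dy":-2.95,"dz":0,"wx":0,"wy":0,"wz":0,"claw":0},{"dx":-3.9,"dy":-2.95,"dz":0,"wx":0,"wy":0,"wz":0,"claw":0},{"dx":-3.9,"dy":-2.95,"dz":0,"wx":0,"wy":0,"wz":0,"claw":0},{"dx":-3.9,"dy":-2.95,"dz":0,"wx":0,"wy":0,"wz":0,"claw":0},{"dx":-3.9,"dy":-2.95,"dz":0,"wx":0,"wy":0,"wz":0,"claw":0},{"dx":-3.9,"dy":-2.95,"dz":0,"wx":0,"wy":0,"wz":0,"claw":0},{"dx":-3.85,"dy":-2.95,"dz":0,"wx":0,"wy":0,"wz":0,"claw":0}]' 40; python3 to.py 0.4245 0.2605 0.12 2.797
```

```text
clock: 2.9
position: [0.4254, 0.2594, 0.2315]
tool_rot: [3.141, 0.0, 2.797]
force: [1.1, -0.6, -0.1]
grip_width: 0.0001
finger_force: 0.0
d cm [ 0.13  0.06 11.15] w [ 0.  0. -0.] | clock 2.9 pos [0.4254 0.2594 0.2315] rpy [3.141 0.    2.797] F [ 1.1 -0.6 -0.1] q [-0.71  0.32  0.06  1.93 -0.02  0.89  0.58] w 0.0001
```

```bash
python3 -m handwheel '[{"dx":0.1,"dy":0.05,"dz":4,"wx":0,"wy":0,"wz":0,"claw":0},{"dx":0,"dy":0,"dz":4,"wx":0,"wy":0,"wz":0,"claw":0},{"dx":0,"dy":0,"dz":4,"wx":0,"wy":0,"wz":0,"claw":0},{"dx":0,"dy":0,"dz":0.8,"wx":0,"wy":0,"wz":0,"claw":0}]'; python3 to.py 0.4245 0.2605 0.083 2.797
python3 - <<'E'
from h import *
ims=[]
for n in('scene','top'):
    c=grab(n); p=monitor.observe()['position']; u,v=map(int,proj(c,p))
    a=c['frame'][v-30:v+30,u-30:u+30]; ims.append(cv2.resize(a,(400,400),interpolation=cv2.INTER_CUBIC))
cv2.imwrite('pics/press.png',np.hstack(ims))
E
```

```text
clock: 3.4
position: [0.423, 0.2609, 0.1017]
tool_rot: [-3.139, -0.002, 2.797]
force: [-0.0, 0.7, 1.3]
grip_width: -0.0002
finger_force: 0.0
d cm [-0.16  0.02  1.87] w [-0.003 -0.002 -0.   ] | clock 3.4 pos [0.423  0.2609 0.1017] rpy [-3.139e+00 -2.000e-03  2.797e+00] F [-0.   0.7  1.3] q [-0.7   0.52  0.04  2.04 -0.03  0.59  0.59] w -0.0002
```

View pics/press.png

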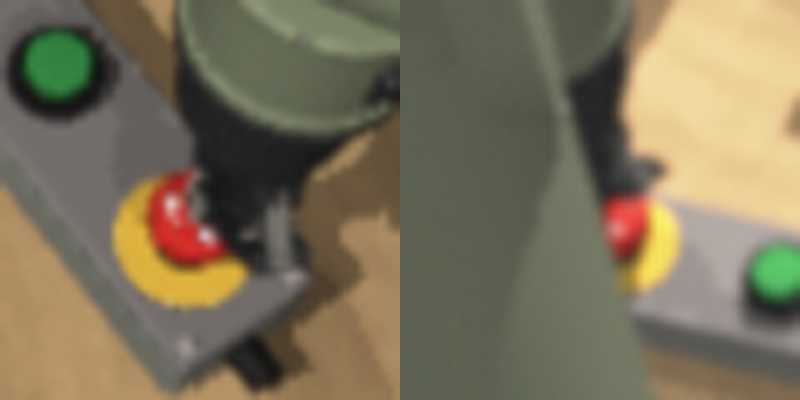

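Both views show the closed fingertips over the red head, with scene crop centre (200,200) against the head at about (190,216). I'll press.

```bash
python3 -m handwheel '[{"dx":-0.1,"dy":0,"dz":0.8,"wx":0,"wy":0,"wz":0,"claw":0},{"dx":0,"dy":0,"dz":0.5,"wx":0,"wy":0,"wz":0,"claw":0},{"dx":0,"dy":0,"dz":0.3,"wx":0,"wy":0,"wz":0,"claw":0},{"dx":0,"dy":0,"dz":0,"wx":0,"wy":0,"wz":0,"claw":0}]'; python3 -m handwheel '[{"dx":0,"dy":0,"dz":0.2,"wx":0,"wy":0,"wz":0,"claw":0},{"dx":0,"dy":0,"dz":0,"wx":0,"wy":0,"wz":0,"claw":0}]'
```

```text
clock: 4.0
position: [0.4252, 0.2615, 0.0876]
tool_rot: [3.141, 0.001, 2.797]
force: [1.9, 0.9, 2.9]
grip_width: 0.0
finger_force: 1.5
clock: 4.25
position: [0.4246, 0.2611, 0.0851]
tool_rot: [-3.141, -0.0, 2.797]
force: [-0.4, 0.0, -1.0]
grip_width: -0.0001
finger_force: 0.0
```

```bash
python3 -m handwheel '[{"dx":0,"dy":0,"dz":0.2,"wx":0,"wy":0,"wz":0,"claw":0},{"dx":0,"dy":0,"dz":0,"wx":0,"wy":0,"wz":0,"claw":0}]';python3 -m handwheel '[{"dx":0,"dy":0,"dz":0.1,"wx":0,"wy":0,"wz":0,"claw":0},{"dx":0,"dy":0,"dz":0,"wx":0,"wy":0,"wz":0,"claw":0}]'
```

```text
clock: 4.5
position: [0.4247, 0.2612, 0.0832]
tool_rot: [-3.141, -0.0, 2.797]
force: [0.3, 0.6, -0.0]
grip_width: -0.0001
finger_force: 0.0
clock: 4.75
position: [0.4249, 0.2613, 0.0829]
tool_rot: [3.141, 0.0, 2.797]
force: [-3.5, -2.6, 16.5]
grip_width: -0.0001
finger_force: 8.1
```

Latched: there was no force down to 0.0832, then 16.5 N on a hard stop at 0.083. Before the grasp I'll refine the box pose with a colour segmentation of the saved frames.

```bash
python3 -m handwheel '[{"dx":0,"dy":0,"dz":-3,"wx":0,"wy":0,"wz":0,"claw":0},{"dx":0,"dy":0,"dz":-5,"wx":0,"wy":0,"wz":0,"claw":100},{"dx":0,"dy":0,"dz":-4,"wx":0,"wy":0,"wz":0,"claw":100}]'
python3 - <<'E'
from fit import *
V={n:grab(n) for n in('scene','top')}
uv=dict(scene=(240,241),top=(245,161)); vs=[]
for n in V:
    f=cv2.imread(f'pics/{n}0.png'); g=f.astype(int)
    m=((g[...,2]-g[...,0])>28).astype(np.uint8); k=np.zeros_like(m); cv2.circle(k,uv[n],19,1,-1)
    nl,l,st,ce=cv2.connectedComponentsWithStats(m*k,connectivity=4); i=l[uv[n][1],uv[n][0]]; mm=(l==i).astype(float); vs.append((V[n],mm)); print(n,mm.sum(),st[i],ce[i])
gen=lambda x:boxpts(*x,.055,.057,.094,.041)
for s in([vs],[vs[:1]],[vs[1:]]):
    r=fit(s[0],gen,[[.672,.114,y] for y in(1.6,1.75,1.9)],(.01,.01,.1)); print(r.x.round(4),round(r.fun,3))
E
python3 to.py 0.672 0.1142 0.2 3.33
```

```text
clock: 5.12
position: [0.4248, 0.2612, 0.204]
tool_rot: [3.141, 0.0, 2.797]
force: [0.4, 0.3, 0.3]
grip_width: 0.0356
finger_force: 0.0
scene 630.0 [223 225  34  33 630] [239.53968254 240.57936508]
top 470.0 [235 142  28  32 470] [245.95957447 157.25106383]
[0.6747 0.1157 1.8047] 0.539
[0.6737 0.1117 1.7533] 0.136
[0.7005 0.1233 1.7252] 0.269
d cm [-28.13  -5.62   0.66] w [ 0.004  0.004 -0.533] | clock 5.22 pos [0.4262 0.2622 0.206 ] rpy [3.137e+00 3.000e-03 2.797e+00] F [ 0.1 -0.   0.9] q [-0.71  0.36  0.05  1.96 -0.03  0.82  0.58] w 0.0506
```

```bash
python3 -m handwheel '[{"dx":0,"dy":0,"dz":0,"wx":0,"wy":0,"wz":-0.178,"claw":100},{"dx":0,"dy":0,"dz":0,"wx":0,"wy":0,"wz":-0.178,"claw":100},{"dx":0,"dy":0,"dz":0,"wx":0,"wy":0,"wz":-0.178,"claw":100}]'
python3 to.py 0.673 0.113 0.2 3.33
```

```text
clock: 5.6
position: [0.4246, 0.2611, 0.2018]
tool_rot: [-3.141, -0.001, -2.946]
force: [0.3, -0.1, -0.3]
grip_width: 0.0857
finger_force: 0.0
d cm [-21.5  -19.35   0.17] w [-0.    -0.001  0.007] | clock 5.6 pos [0.4246 0.2611 0.2018] rpy [-3.141e+00 -1.000e-03 -2.946e+00] F [ 0.3 -0.1 -0.3] q [-0.61  0.36 -0.07  1.96  0.03  0.83  1.06] w 0.0857
```

```bash
python3 -m handwheel '[{"dx":-3.0,"dy":-2.7,"dz":0,"wx":0,"wy":0,"wz":0,"claw":100},{"dx":-3.0,"dy":-2.7,"dz":0,"wx":0,"wy":0,"wz":0,"claw":100},{"dx":-3.0,"dy":-2.7,"dz":0,"wx":0,"wy":0,"wz":0,"claw":100},{"dx":-3.0,"dy":-2.7,"dz":0,"wx":0,"wy":0,"wz":0,"claw":100},{"dx":-3.0,"dy":-2.7,"dz":0,"wx":0,"wy":0,"wz":0,"claw":100},{"dx":-3.0,"dy":-2.7,"dz":0,"wx":0,"wy":0,"wz":0,"claw":100},{"dx":-3.0,"dy":-2.7,"dz":0,"wx":0,"wy":0,"wz":0,"claw":100},{"dx":-0.5,"dy":-0.45,"dz":0,"wx":0,"wy":0,"wz":0,"claw":100}]'
python3 to.py 0.673 0.113 0.13 3.33
python3 - <<'E'
from h import *
ims=[]
for n in('scene','top'):
    c=grab(n); u,v=map(int,proj(c,[.673,.113,.1]))
    a=c['frame'][v-35:v+35,u-35:u+35]; ims.append(cv2.resize(a,(400,400),interpolation=cv2.INTER_CUBIC))
cv2.imwrite('pics/above.png',np.hstack(ims))
E
```

```text
clock: 6.6
position: [0.6736, 0.1093, 0.2009]
tool_rot: [-3.141, -0.001, -2.955]
force: [-1.1, 0.5, -0.5]
grip_width: 0.0853
finger_force: 0.0
d cm [-0.01  0.38  7.09] w [-0.001 -0.001 -0.002] | clock 6.6 pos [0.6736 0.1093 0.2009] rpy [-3.141e+00 -1.000e-03 -2.955e+00] F [-1.1  0.5 -0.5] q [-0.24  0.64 -0.01  1.46  0.01  1.04  1.5 ] w 0.0853
```

View pics/above.png

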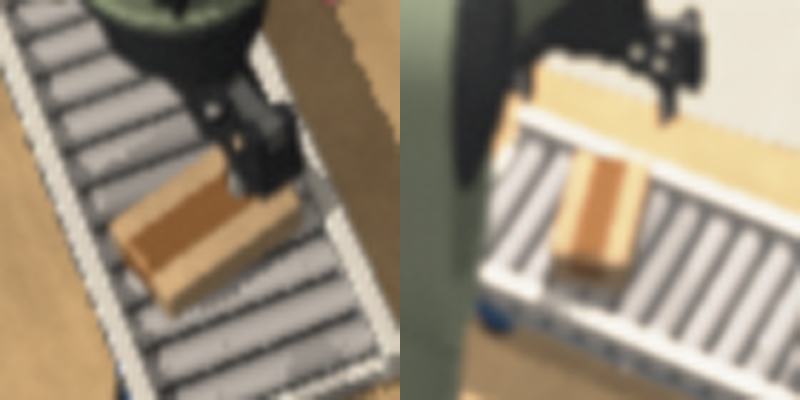

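The gripper is above the brown crooked box in both views, with the fingers lined up across its width. I descend.

```bash
python3 -m handwheel '[{"dx":0,"dy":0.3,"dz":4,"wx":0,"wy":0,"wz":0,"claw":100},{"dx":0,"dy":0,"dz":3,"wx":0,"wy":0,"wz":0,"claw":100},{"dx":0,"dy":0,"dz":2,"wx":0,"wy":0,"wz":0,"claw":100},{"dx":0,"dy":0,"dz":0,"wx":0,"wy":0,"wz":0,"claw":100}]'
python3 to.py 0.673 0.113 0.068 3.33
```

```text
clock: 7.2
position: [0.6709, 0.115, 0.1113]
tool_rot: [3.141, -0.002, -2.952]
force: [-0.1, 0.2, 0.4]
grip_width: 0.0853
finger_force: 0.0
d cm [-0.18 -0.24  4.33] w [ 0.    -0.002  0.001] | clock 7.2 pos [0.6709 0.115  0.1113] rpy [ 3.141e+00 -2.000e-03 -2.952e+00] F [-0.1  0.2  0.4] q [-0.25  0.74 -0.01  1.53  0.01  0.87  1.49] w 0.0853
```

```bash
python3 -m handwheel '[{"dx":0,"dy":0,"dz":1.5,"wx":0,"wy":0,"wz":0,"claw":100},{"dx":0,"dy":0,"dz":1.5,"wx":0,"wy":0,"wz":0,"claw":100},{"dx":0,"dy":0,"dz":0,"wx":0,"wy":0,"wz":0,"claw":100}]'
python3 to.py 0.673 0.113 0.068 3.33
```

```text
clock: 7.58
position: [0.6711, 0.1145, 0.081]
tool_rot: [-3.142, -0.002, -2.952]
force: [0.7, 0.4, 0.8]
grip_width: 0.0858
finger_force: 0.0
d cm [-0.16 -0.18  1.3 ] w [-0.    -0.002  0.001] | clock 7.58 pos [0.6711 0.1145 0.081 ] rpy [-3.142e+00 -2.000e-03 -2.952e+00] F [0.7 0.4 0.8] q [-0.25  0.78 -0.02  1.55  0.01  0.82  1.49] w 0.0858
```

```bash
python3 -m handwheel '[{"dx":-0.1,"dy":-0.1,"dz":1.0,"wx":0,"wy":0,"wz":0,"claw":100},{"dx":0,"dy":0,"dz":0.7,"wx":0,"wy":0,"wz":0,"claw":100},{"dx":0,"dy":0,"dz":0,"wx":0,"wy":0,"wz":0,"claw":0},{"dx":0,"dy":0,"dz":0,"wx":0,"wy":0,"wz":0,"claw":0},{"dx":0,"dy":0,"dz":0,"wx":0,"wy":0,"wz":0,"claw":0},{"dx":0,"dy":0,"dz":0,"wx":0,"wy":0,"wz":0,"claw":0},{"dx":0,"dy":0,"dz":0,"wx":0,"wy":0,"wz":0,"claw":0}]' 30
```

```text
clock: 8.45
position: [0.6731, 0.1138, 0.0656]
tool_rot: [3.142, 0.0, -2.952]
force: [-1.2, 0.3, 3.4]
grip_width: 0.0551
finger_force: 33.0
```

```bash
python3 -m handwheel '[{"dx":0,"dy":0,"dz":-1,"wx":0,"wy":0,"wz":0,"claw":0},{"dx":0,"dy":0,"dz":-2,"wx":0,"wy":0,"wz":0,"claw":0},{"dx":0,"dy":0,"dz":-3,"wx":0,"wy":0,"wz":0,"claw":0},{"dx":0,"dy":0,"dz":-3,"wx":0,"wy":0,"wz":0,"claw":0},{"dx":0,"dy":0,"dz":-3,"wx":0,"wy":0,"wz":0,"claw":0},{"dx":0,"dy":0,"dz":0,"wx":0,"wy":0,"wz":0,"claw":0}]'
python3 to.py 0.4113 -0.2278 0.18 2.96
python3 - <<'E'
from h import *
ims=[]
for n in('scene','top'):
    c=grab(n); u,v=map(int,proj(c,[.673,.113,.15]))
    a=c['frame'][v-35:v+35,u-35:u+35]; ims.append(cv2.resize(a,(400,400),interpolation=cv2.INTER_CUBIC))
cv2.imwrite('pics/lift.png',np.hstack(ims))
E
```

```text
clock: 9.2
position: [0.6743, 0.114, 0.1892]
tool_rot: [3.141, 0.005, -2.953]
force: [0.3, -0.8, -1.2]
grip_width: 0.0552
finger_force: 32.5
d cm [ 32.25 -28.63   0.75] w [0.001 0.005 0.371] | clock 9.2 pos [0.6743 0.114  0.1892] rpy [ 3.141  0.005 -2.953] F [ 0.3 -0.8 -1.2] q [-0.25  0.66 -0.01  1.47  0.01  1.01  1.5 ] w 0.0552
```

View pics/lift.png

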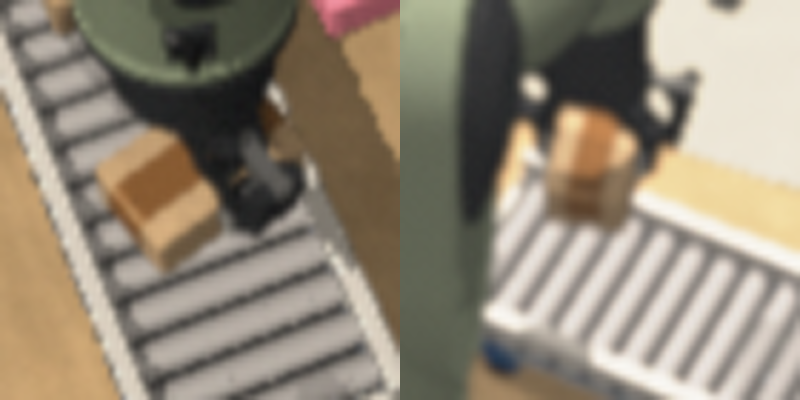

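The box is held level at z≈0.18, clear of the rollers. I'll rotate it and carry it to the tray.

```bash
python3 -m handwheel '[{"dx":0,"dy":0,"dz":0,"wx":0,"wy":0,"wz":0.124,"claw":0},{"dx":0,"dy":0,"dz":0,"wx":0,"wy":0,"wz":0.124,"claw":0},{"dx":0,"dy":0,"dz":0,"wx":0,"wy":0,"wz":0.123,"claw":0}]'
python3 to.py 0.4113 -0.2278 0.18 2.96
```

```text
clock: 9.68
position: [0.6725, 0.1137, 0.1845]
tool_rot: [-3.141, -0.001, 2.956]
force: [-0.1, 0.1, -0.9]
grip_width: 0.0551
finger_force: 32.4
d cm [ 19.35 -38.39   0.5 ] w [-0.001 -0.001 -0.004] | clock 9.68 pos [0.6725 0.1137 0.1845] rpy [-3.141e+00 -1.000e-03  2.956e+00] F [-0.1  0.1 -0.9] q [-0.31  0.66  0.08  1.48 -0.06  1.    1.18] w 0.0551
```

```bash
python3 -m handwheel '[{"dx":1,"dy":-2,"dz":0,"wx":0,"wy":0,"wz":0,"claw":0},{"dx":2,"dy":-4,"dz":0,"wx":0,"wy":0,"wz":0,"claw":0},{"dx":2,"dy":-4,"dz":0,"wx":0,"wy":0,"wz":0,"claw":0},{"dx":2,"dy":-4,"dz":0,"wx":0,"wy":0,"wz":0,"claw":0},{"dx":2,"dy":-4,"dz":0,"wx":0,"wy":0,"wz":0,"claw":0},{"dx":2,"dy":-4,"dz":0,"wx":0,"wy":0,"wz":0,"claw":0},{"dx":2,"dy":-4,"dz":0,"wx":0,"wy":0,"wz":0,"claw":0},{"dx":2,"dy":-4,"dz":0,"wx":0,"wy":0,"wz":0,"claw":0}]'
python3 -m handwheel '[{"dx":2,"dy":-4,"dz":0,"wx":0,"wy":0,"wz":0,"claw":0},{"dx":1.4,"dy":-3,"dz":0,"wx":0,"wy":0,"wz":0,"claw":0},{"dx":0.9,"dy":-1.4,"dz":0,"wx":0,"wy":0,"wz":0,"claw":0},{"dx":0,"dy":0,"dz":0,"wx":0,"wy":0,"wz":0,"claw":0}]'
python3 to.py 0.4113 -0.2278 0.018 2.96
```

```text
clock: 10.68
position: [0.4698, -0.1551, 0.1849]
tool_rot: [-3.142, -0.001, 2.96]
force: [-0.2, -0.6, -1.5]
grip_width: 0.0547
finger_force: 32.4
clock: 11.18
position: [0.4132, -0.2292, 0.1852]
tool_rot: [3.141, -0.001, 2.958]
force: [0.8, 1.3, -2.1]
grip_width: 0.0551
finger_force: 32.4
d cm [ 0.2   0.1  16.72] w [ 0.    -0.001 -0.002] | clock 11.18 pos [ 0.4132 -0.2292  0.1852] rpy [ 3.141e+00 -1.000e-03  2.958e+00] F [ 0.8  1.3 -2.1] q [ 0.28  0.35  0.13  2.04 -0.06  0.75  1.83] w 0.0551
```

```bash
python3 -m handwheel '[{"dx":0.1,"dy":0.1,"dz":3,"wx":0,"wy":0,"wz":0,"claw":0},{"dx":0,"dy":0,"dz":4,"wx":0,"wy":0,"wz":0,"claw":0},{"dx":0,"dy":0,"dz":4,"wx":0,"wy":0,"wz":0,"claw":0},{"dx":0,"dy":0,"dz":3,"wx":0,"wy":0,"wz":0,"claw":0},{"dx":0,"dy":0,"dz":1.5,"wx":0,"wy":0,"wz":0,"claw":0},{"dx":0,"dy":0,"dz":0.7,"wx":0,"wy":0,"wz":0,"claw":0},{"dx":0,"dy":0,"dz":0,"wx":0,"wy":0,"wz":0,"claw":0}]'
python3 -m handwheel '[{"dx":0,"dy":0,"dz":0.3,"wx":0,"wy":0,"wz":0,"claw":0},{"dx":0,"dy":0,"dz":0,"wx":0,"wy":0,"wz":0,"claw":0}]'
python3 -m handwheel '[{"dx":0,"dy":0,"dz":0.2,"wx":0,"wy":0,"wz":0,"claw":0},{"dx":0,"dy":0,"dz":0,"wx":0,"wy":0,"wz":0,"claw":0}]'
```

```text
clock: 12.05
position: [0.4133, -0.2277, 0.0236]
tool_rot: [-3.142, 0.0, 2.96]
force: [-0.2, 0.3, -0.8]
grip_width: 0.0549
finger_force: 32.4
clock: 12.3
position: [0.4132, -0.2279, 0.0207]
tool_rot: [-3.141, 0.001, 2.96]
force: [-0.7, -0.0, -2.2]
grip_width: 0.0553
finger_force: 32.4
clock: 12.55
position: [0.4129, -0.2278, 0.0183]
tool_rot: [-3.142, -0.0, 2.96]
force: [0.7, -0.3, -1.5]
grip_width: 0.055
finger_force: 32.4
```

```bash
python3 -m handwheel '[{"dx":0,"dy":0,"dz":0.2,"wx":0,"wy":0,"wz":0,"claw":0},{"dx":0,"dy":0,"dz":0,"wx":0,"wy":0,"wz":0,"claw":0}]'
python3 -m handwheel '[{"dx":0,"dy":0,"dz":0.1,"wx":0,"wy":0,"wz":0,"claw":0},{"dx":0,"dy":0,"dz":0,"wx":0,"wy":0,"wz":0,"claw":0}]'
```

```text
clock: 12.8
position: [0.4128, -0.2278, 0.0162]
tool_rot: [3.142, -0.0, 2.96]
force: [0.2, 0.5, -1.6]
grip_width: 0.0548
finger_force: 32.4
clock: 13.05
position: [0.4129, -0.2278, 0.0152]
tool_rot: [3.142, -0.0, 2.96]
force: [0.1, -0.5, -0.7]
grip_width: 0.0551
finger_force: 32.4
```

```bash
python3 -m handwheel '[{"dx":0,"dy":0,"dz":0.1,"wx":0,"wy":0,"wz":0,"claw":0},{"dx":0,"dy":0,"dz":0,"wx":0,"wy":0,"wz":0,"claw":0}]'
python3 -m handwheel '[{"dx":0,"dy":0,"dz":0.1,"wx":0,"wy":0,"wz":0,"claw":0},{"dx":0,"dy":0,"dz":0,"wx":0,"wy":0,"wz":0,"claw":0}]'
```

```text
clock: 13.3
position: [0.413, -0.2278, 0.0145]
tool_rot: [-3.142, 0.0, 2.96]
force: [-0.1, 0.6, 4.9]
grip_width: 0.0548
finger_force: 33.2
clock: 13.55
position: [0.413, -0.2278, 0.0144]
tool_rot: [3.142, 0.001, 2.96]
force: [-6.2, 4.6, 36.1]
grip_width: 0.0551
finger_force: 36.9
```

On the floor. I'll relieve 1 mm, open and retreat.

```bash
python3 -m handwheel '[{"dx":0,"dy":0,"dz":-0.1,"wx":0,"wy":0,"wz":0,"claw":0},{"dx":0,"dy":0,"dz":0,"wx":0,"wy":0,"wz":0,"claw":100},{"dx":0,"dy":0,"dz":0,"wx":0,"wy":0,"wz":0,"claw":100},{"dx":0,"dy":0,"dz":0,"wx":0,"wy":0,"wz":0,"claw":100},{"dx":0,"dy":0,"dz":0,"wx":0,"wy":0,"wz":0,"claw":100}]'
python3 -m handwheel '[{"dx":0,"dy":0,"dz":-2,"wx":0,"wy":0,"wz":0,"claw":100},{"dx":0,"dy":0,"dz":-4,"wx":0,"wy":0,"wz":0,"claw":100},{"dx":0,"dy":0,"dz":-5,"wx":0,"wy":0,"wz":0,"claw":100},{"dx":0,"dy":0,"dz":-5,"wx":0,"wy":0,"wz":0,"claw":100},{"dx":0,"dy":0,"dz":-2,"wx":0,"wy":0,"wz":0,"claw":100}]'
python3 to.py 0.4248 0.2612 0.2 2.96
```

```text
clock: 14.18
position: [0.4129, -0.2278, 0.0143]
tool_rot: [-3.142, -0.0, 2.96]
force: [-0.7, -0.5, -0.5]
grip_width: 0.0854
finger_force: 0.0
clock: 14.8
position: [0.4136, -0.2282, 0.1969]
tool_rot: [-3.141, 0.003, 2.96]
force: [-0.4, 0.0, -0.6]
grip_width: 0.0853
finger_force: 0.0
d cm [ 7.75 48.33 -0.36] w [-0.001  0.003 -0.   ] | clock 14.8 pos [ 0.4136 -0.2282  0.1969] rpy [-3.141e+00  3.000e-03  2.960e+00] F [-0.4  0.  -0.6] q [ 0.26  0.33  0.14  2.03 -0.07  0.78  1.83] w 0.0853
```

```bash
python3 -m handwheel '[{"dx":-0.15,"dy":4,"dz":0,"wx":0,"wy":0,"wz":0,"claw":100},{"dx":-0.15,"dy":4,"dz":0,"wx":0,"wy":0,"wz":0,"claw":100},{"dx":-0.15,"dy":4,"dz":0,"wx":0,"wy":0,"wz":0,"claw":100},{"dx":-0.15,"dy":4,"dz":0,"wx":0,"wy":0,"wz":0,"claw":100},{"dx":-0.15,"dy":4,"dz":0,"wx":0,"wy":0,"wz":0,"claw":100},{"dx":-0.15,"dy":4,"dz":0,"wx":0,"wy":0,"wz":0,"claw":100}]'
python3 - <<'E'
from fit import *
V={n:grab(n) for n in('scene','top')}
sc=V['scene']; ims=[]
red=lambda h:((h[...,0]<8)|(h[...,0]>170))&(h[...,1]>110)&(h[...,2]>60)
vs=[]
for n in V:
    c=V[n]; a=c['frame']; u,v=proj(c,[.4248,.2612,.075]); h=cv2.cvtColor(a,cv2.COLOR_BGR2HSV); m=red(h).astype(np.uint8)
    k=np.zeros_like(m); cv2.circle(k,(int(u),int(v)),12,1,-1); m=cv2.morphologyEx(m*k,cv2.MORPH_CLOSE,np.ones((5,5),np.uint8)).astype(float); vs.append((c,m)); print(n,m.sum())
    r=fit([(c,m)],lambda x:cyl(*x,.062,.083,.021),[[.4248,.2612]],(.01,.01)); print(r.x.round(4),r.fun.round(3))
    b=cv2.resize(a,None,fx=6,fy=6,interpolation=cv2.INTER_CUBIC)
    q=np.int32([(np.array(proj(c,p))+.5)*6 for p in cyl(.4248,.2612,.083,.083,.022)[::2]]); cv2.polylines(b,[q],True,(255,0,255),1)
    U,W=int(u*6),int(v*6); ims.append(b[W-140:W+140,U-190:U+190])
    u,v=proj(c,[.411,-.228,.03]); U,W=int(u*6),int(v*6); ims.append(b[W-140:W+140,U-190:U+190])
cv2.imwrite('pics/mid.png',np.vstack([np.hstack(ims[:2]),np.hstack(ims[2:])]))
E
python3 to.py 0.4248 0.2612 0.15 2.96
```

```text
clock: 15.55
position: [0.4652, 0.0079, 0.1943]
tool_rot: [-3.142, 0.0, 2.96]
force: [1.0, -0.6, 0.5]
grip_width: 0.0856
finger_force: 0.0
scene 147.0
[0.4221 0.2575] 0.248
top 0.0
[0.4248 0.2612] inf
d cm [ 8.44 23.96  4.45] w [0.001 0.    0.005] | clock 15.65 pos [0.4657 0.0105 0.1942] rpy [3.14  0.    2.965] F [ 0.4 -1.  -0.2] q [-0.19  0.32  0.05  2.05 -0.03  0.77  1.27] w 0.0855fit.py:16: RuntimeWarning: divide by zero encountered in scalar divide
  f=lambda x:sum(np.abs(hullmask(c,gen(x))-m).sum()/m.sum() for c,m in views)
  np.max(np.abs(fsim[0] - fsim[1:])) <= fatol):
```

View pics/mid.png

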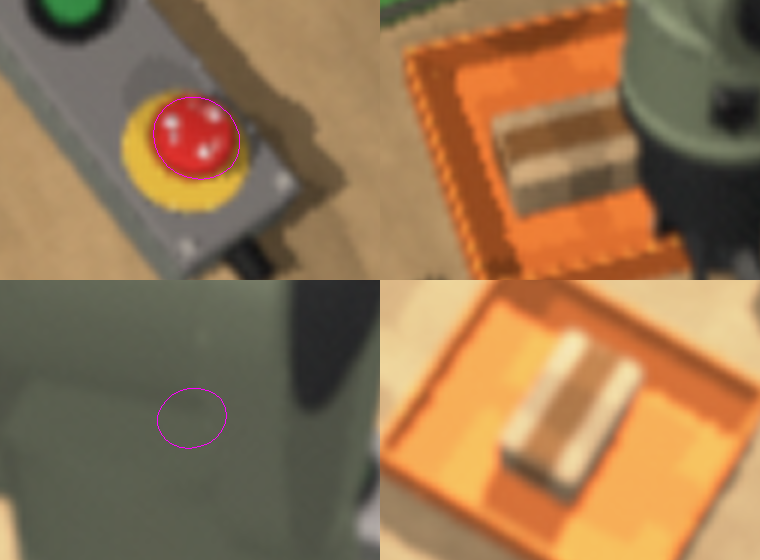

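The box lies flat in the tray (crop around (570,150) and (575,410)), and the drawn circle sits on the red head to about 1 mm. I continue to the mushroom.

```bash
python3 -m handwheel '[{"dx":1.4,"dy":4,"dz":0,"wx":0,"wy":0,"wz":0,"claw":100},{"dx":1.4,"dy":4,"dz":0,"wx":0,"wy":0,"wz":0,"claw":100},{"dx":1.4,"dy":4,"dz":0,"wx":0,"wy":0,"wz":0,"claw":100},{"dx":1.4,"dy":4,"dz":0,"wx":0,"wy":0,"wz":0,"claw":100},{"dx":1.4,"dy":4,"dz":0,"wx":0,"wy":0,"wz":0,"claw":100},{"dx":1.4,"dy":3.9,"dz":2.2,"wx":0,"wy":0,"wz":0,"claw":100},{"dx":0,"dy":0,"dz":2.2,"wx":0,"wy":0,"wz":0,"claw":100},{"dx":0,"dy":0,"dz":0,"wx":0,"wy":0,"wz":0,"claw":100}]' 20
python3 to.py 0.4243 0.2602 0.058 2.96
```

```text
clock: 16.65
position: [0.4251, 0.2561, 0.1492]
tool_rot: [-3.139, -0.002, 2.96]
force: [0.6, -1.1, 0.2]
grip_width: 0.0853
finger_force: 0.0
d cm [0.14 0.41 9.12] w [-0.002 -0.002  0.   ] | clock 16.65 pos [0.4251 0.2561 0.1492] rpy [-3.139e+00 -2.000e-03  2.960e+00] F [ 0.6 -1.1  0.2] q [-0.64  0.44 -0.03  2.01  0.02  0.7   0.71] w 0.0853
```

```bash
python3 -m handwheel '[{"dx":0.1,"dy":0.4,"dz":2.5,"wx":0,"wy":0,"wz":0,"claw":100},{"dx":0,"dy":0,"dz":2.5,"wx":0,"wy":0,"wz":0,"claw":100},{"dx":0,"dy":0,"dz":2,"wx":0,"wy":0,"wz":0,"claw":100},{"dx":0,"dy":0,"dz":1.3,"wx":0,"wy":0,"wz":0,"claw":100},{"dx":0,"dy":0,"dz":0.6,"wx":0,"wy":0,"wz":0,"claw":100},{"dx":0,"dy":0,"dz":0,"wx":0,"wy":0,"wz":0,"claw":100}]'
python3 to.py 0.4243 0.2602 0.06 2.96
```

```text
clock: 17.4
position: [0.4257, 0.2609, 0.0616]
tool_rot: [3.142, 0.0, 2.96]
force: [-0.4, 0.2, -0.5]
grip_width: 0.0854
finger_force: 0.0
d cm [ 0.13 -0.09  0.16] w [ 0.  0. -0.] | clock 17.4 pos [0.4257 0.2609 0.0616] rpy [3.142 0.    2.96 ] F [-0.4  0.2 -0.5] q [-0.65  0.59 -0.03  2.05  0.03  0.5   0.69] w 0.0854
```

```bash
python3 -m handwheel '[{"dx":0.1,"dy":0,"dz":0.2,"wx":0,"wy":0,"wz":0,"claw":50},{"dx":0,"dy":0,"dz":0,"wx":0,"wy":0,"wz":0,"claw":0},{"dx":0,"dy":0,"dz":0,"wx":0,"wy":0,"wz":0,"claw":0},{"dx":0,"dy":0,"dz":0,"wx":0,"wy":0,"wz":0,"claw":0},{"dx":0,"dy":0,"dz":0,"wx":0,"wy":0,"wz":0,"claw":0},{"dx":0,"dy":0,"dz":0,"wx":0,"wy":0,"wz":0,"claw":0}]' 25
python3 to.py 0.4243 0.2602 0.06 2.96
```

```text
clock: 18.15
position: [0.4235, 0.2569, 0.0594]
tool_rot: [-3.135, -0.002, 2.957]
force: [-6.9, -23.9, 21.7]
grip_width: 0.0425
finger_force: 22.7
d cm [-0.02  0.34 -0.06] w [-0.007 -0.002 -0.003] | clock 18.15 pos [0.4235 0.2569 0.0594] rpy [-3.135e+00 -2.000e-03  2.957e+00] F [ -6.9 -23.9  21.7] q [-0.65  0.59 -0.02  2.06  0.03  0.5   0.69] w 0.0425
```

The mushroom's real centre is about y = 0.257, since the grip pulled the tool 4 mm. I'll shift the command there to unload.

```bash
python3 -m handwheel '[{"dx":0,"dy":-0.2,"dz":-0.1,"wx":0,"wy":0,"wz":0,"claw":0},{"dx":0,"dy":-0.2,"dz":-0.1,"wx":0,"wy":0,"wz":0,"claw":0},{"dx":0,"dy":0,"dz":0,"wx":0,"wy":0,"wz":0,"claw":0}]'
```

```text
clock: 18.52
position: [0.4234, 0.2565, 0.0613]
tool_rot: [-3.14, -0.001, 2.96]
force: [-0.9, -5.0, -2.5]
grip_width: 0.042
finger_force: 25.9
```

```bash
python3 -m handwheel '[{"dx":0,"dy":-0.05,"dz":0,"wx":0,"wy":0,"wz":0.12,"claw":0},{"dx":0,"dy":0,"dz":0,"wx":0,"wy":0,"wz":0.12,"claw":0},{"dx":0,"dy":0,"dz":0,"wx":0,"wy":0,"wz":0.12,"claw":0},{"dx":0,"dy":0,"dz":0,"wx":0,"wy":0,"wz":0.12,"claw":0},{"dx":0,"dy":0,"dz":0,"wx":0,"wy":0,"wz":0.12,"claw":0},{"dx":0,"dy":0,"dz":0,"wx":0,"wy":0,"wz":0,"claw":0}]'
python3 -c "
from h import *; s=monitor.observe(); print(s['moment'],s['force'])"
```

```text
clock: 19.27
position: [0.4234, 0.2563, 0.0613]
tool_rot: [-3.14, 0.0, 2.358]
force: [-2.8, -6.2, 1.8]
grip_width: 0.0421
finger_force: 26.1
[-1.25875704  0.53475985  0.08054081] [-2.80650006 -6.17974621  1.82123156]
```

```bash
python3 -m handwheel '[{"dx":0,"dy":0,"dz":0,"wx":0,"wy":0,"wz":0.08,"claw":0},{"dx":0,"dy":0,"dz":0,"wx":0,"wy":0,"wz":0,"claw":100},{"dx":0,"dy":0,"dz":0,"wx":0,"wy":0,"wz":0,"claw":100},{"dx":0,"dy":0,"dz":0,"wx":0,"wy":0,"wz":0,"claw":100},{"dx":0,"dy":0,"dz":0,"wx":0,"wy":0,"wz":0,"claw":100},{"dx":0,"dy":0,"dz":-3,"wx":0,"wy":0,"wz":0,"claw":100},{"dx":0,"dy":0,"dz":-5,"wx":0,"wy":0,"wz":0,"claw":100},{"dx":0,"dy":0,"dz":-3,"wx":0,"wy":0,"wz":0,"claw":100}]'
python3 to.py 0.4335 0.1575 0.15 2.4
```

```text
clock: 20.27
position: [0.4241, 0.2569, 0.1733]
tool_rot: [3.14, 0.0, 2.28]
force: [-0.1, 1.0, 0.6]
grip_width: 0.0852
finger_force: 0.0
d cm [-8.15 -5.76  2.32] w [ 0.002  0.    -0.12 ] | clock 20.27 pos [0.4241 0.2569 0.1733] rpy [3.14 0.   2.28] F [-0.1  1.   0.6] q [-0.83  0.41  0.22  2.   -0.13  0.74  0.17] w 0.0852
```

```bash
python3 -m handwheel '[{"dx":-4,"dy":-2.8,"dz":0,"wx":0,"wy":0,"wz":0,"claw":0},{"dx":-4.1,"dy":-3,"dz":0,"wx":0,"wy":0,"wz":0,"claw":0},{"dx":0,"dy":0,"dz":0,"wx":0,"wy":0,"wz":0,"claw":0},{"dx":0,"dy":0,"dz":0,"wx":0,"wy":0,"wz":0,"claw":0},{"dx":0,"dy":0,"dz":0,"wx":0,"wy":0,"wz":0,"claw":0}]' 40
python3 to.py 0.4345 0.1572 0.08 2.28
python3 - <<'E'
from h import *
ims=[]
for n in('scene','top'):
    c=grab(n); b=cv2.resize(c['frame'],None,fx=6,fy=6,interpolation=cv2.INTER_CUBIC)
    for z,col in((.091,(255,0,255)),(.083,(255,255,0))):
        q=np.int32([(np.array(proj(c,[.4236+.022*np.cos(t),.2567+.022*np.sin(t),z]))+.5)*6 for t in np.linspace(0,6.28,30)]); cv2.polylines(b,[q],True,col,1)
    u,v=proj(c,[.429,.207,.08]); U,W=int(u*6),int(v*6); ims.append(b[W-250:W+250,U-190:U+190])
cv2.imwrite('pics/twist.png',np.hstack(ims))
E
```

```text
clock: 20.9
position: [0.4324, 0.1584, 0.1712]
tool_rot: [3.142, -0.0, 2.281]
force: [-0.5, -0.2, -0.4]
grip_width: -0.0
finger_force: 0.0
d cm [-0.23  0.08  9.12] w [ 0.    -0.     0.001] | clock 20.9 pos [0.4324 0.1584 0.1712] rpy [ 3.142 -0.     2.281] F [-0.5 -0.2 -0.4] q [-0.67  0.36  0.24  2.09 -0.13  0.71  0.36] w -0.0
```

View pics/twist.png

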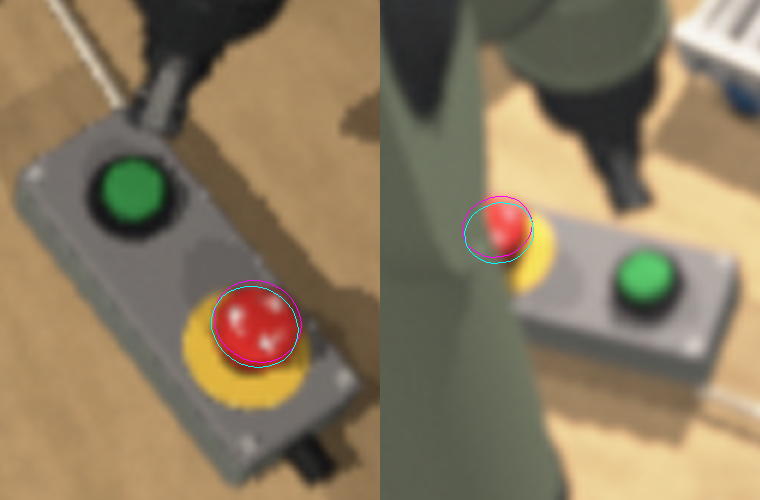

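```bash
python3 - <<'E'
from h import *
c=grab('scene')
def cen(a):
    h=cv2.cvtColor(a,cv2.COLOR_BGR2HSV); m=(((h[...,0]<8)|(h[...,0]>170))&(h[...,1]>110)&(h[...,2]>60)).astype(np.uint8)
    m=cv2.morphologyEx(m,cv2.MORPH_CLOSE,np.ones((5,5),np.uint8)); k=np.zeros_like(m); cv2.circle(k,(334,244),13,1,-1); m*=k
    ys,xs=np.nonzero(m); return xs.mean(),ys.mean(),len(xs),ys.min(),ys.max()
print('up0',cen(cv2.imread('pics/scene0.png'))); print('now',cen(c['frame']))
# latched frame from 6x crop
b=cv2.imread('pics/mid.png')[:280,:380]; u,v=proj(c,[.4248,.2612,.075]); U,W=int(u*6),int(v*6)
f=np.zeros((384*6,512*6,3),np.uint8); f[W-140:W+140,U-190:U+190]=b
print('latched',cen(cv2.resize(f,(512,384),interpolation=cv2.INTER_AREA)))
E
```

```text
up0 (np.float64(334.03846153846155), np.float64(244.0897435897436), 156, np.int64(237), np.int64(251))
now (np.float64(334.0387096774194), np.float64(244.04516129032257), 155, np.int64(237), np.int64(251))
latched (np.float64(333.76506024096386), np.float64(245.44578313253012), 166, np.int64(238), np.int64(252))
```

The head is back up: its centroid matches the first picture at 244.05, against 245.4 when latched. Now the green button.

```bash
python3 -m handwheel '[{"dx":-0.2,"dy":0.05,"dz":4,"wx":0,"wy":0,"wz":0,"claw":0},{"dx":0,"dy":0,"dz":3,"wx":0,"wy":0,"wz":0,"claw":0},{"dx":0,"dy":0,"dz":2,"wx":0,"wy":0,"wz":0,"claw":0},{"dx":0,"dy":0,"dz":0.7,"wx":0,"wy":0,"wz":0,"claw":0},{"dx":0,"dy":0,"dz":0,"wx":0,"wy":0,"wz":0,"claw":0}]'
python3 to.py 0.4345 0.1575 0.062 2.28
```

```text
clock: 21.68
position: [0.4341, 0.1564, 0.0744]
tool_rot: [-3.141, -0.0, 2.28]
force: [0.1, -1.0, 0.2]
grip_width: 0.0002
finger_force: 0.0
d cm [0.06 0.1  1.24] w [-0. -0. -0.] | clock 21.68 pos [0.4341 0.1564 0.0744] rpy [-3.141 -0.     2.28 ] F [ 0.1 -1.   0.2] q [-0.61  0.54  0.17  2.15 -0.2   0.47  0.43] w 0.0002
```

```bash
python3 -m handwheel '[{"dx":0,"dy":0.1,"dz":0.6,"wx":0,"wy":0,"wz":0,"claw":0},{"dx":0,"dy":0,"dz":0.3,"wx":0,"wy":0,"wz":0,"claw":0},{"dx":0,"dy":0,"dz":0,"wx":0,"wy":0,"wz":0,"claw":0}]'
python3 -m handwheel '[{"dx":0,"dy":0,"dz":0.2,"wx":0,"wy":0,"wz":0,"claw":0},{"dx":0,"dy":0,"dz":0,"wx":0,"wy":0,"wz":0,"claw":0}]'
python3 -m handwheel '[{"dx":0,"dy":0,"dz":0.15,"wx":0,"wy":0,"wz":0,"claw":0},{"dx":0,"dy":0,"dz":0,"wx":0,"wy":0,"wz":0,"claw":0}]'
```

```text
clock: 22.05
position: [0.4354, 0.1572, 0.0659]
tool_rot: [3.14, 0.0, 2.28]
force: [-2.0, -0.4, 14.0]
grip_width: 0.0
finger_force: 6.7
clock: 22.3
position: [0.4356, 0.1573, 0.0652]
tool_rot: [3.139, -0.0, 2.279]
force: [-10.7, -3.2, 54.8]
grip_width: -0.0
finger_force: 27.3
clock: 22.55
position: [0.4357, 0.1573, 0.0646]
tool_rot: [3.138, -0.0, 2.279]
force: [-17.4, -5.6, 85.4]
grip_width: -0.0
finger_force: 42.7
```

There's a hard stop at 0.065, which is 3 mm earlier than expected. I'll back off and look.

```bash
python3 -m handwheel '[{"dx":0,"dy":0,"dz":-0.5,"wx":0,"wy":0,"wz":0,"claw":0},{"dx":0,"dy":0,"dz":0,"wx":0,"wy":0,"wz":0,"claw":0}]'
python3 -m handwheel '[{"dx":0,"dy":0,"dz":-0.2,"wx":0,"wy":0,"wz":0,"claw":0},{"dx":0,"dy":0,"dz":0,"wx":0,"wy":0,"wz":0,"claw":0}]'
python3 - <<'E'
from h import *
ims=[]
p=monitor.observe()['position']
for n in('scene','top'):
    c=grab(n); b=cv2.resize(c['frame'],None,fx=8,fy=8,interpolation=cv2.INTER_CUBIC)
    for (x,y,z,r) in((.4345,.1572,.068,.016),(.4345,.1572,.062,.024)):
        q=np.int32([(np.array(proj(c,[x+r*np.cos(t),y+r*np.sin(t),z]))+.5)*8 for t in np.linspace(0,6.28,30)]); cv2.polylines(b,[q],True,(255,0,255),1)
    q=np.int32((np.array(proj(c,p))+.5)*8); cv2.drawMarker(b,tuple(map(int,q)),(255,255,0),0,12)
    u,v=proj(c,[.4345,.1572,.065]); U,W=int(u*8),int(v*8); ims.append(b[W-200:W+200,U-200:U+200])
cv2.imwrite('pics/green.png',np.hstack(ims))
E
```

```text
clock: 22.8
position: [0.4353, 0.1572, 0.0676]
tool_rot: [3.14, 0.0, 2.28]
force: [0.9, -1.7, 4.3]
grip_width: 0.0001
finger_force: 2.0
clock: 23.05
position: [0.4353, 0.1572, 0.069]
tool_rot: [3.141, 0.0, 2.28]
force: [2.3, 1.6, 3.2]
grip_width: 0.0001
finger_force: 1.5
```

View pics/green.png

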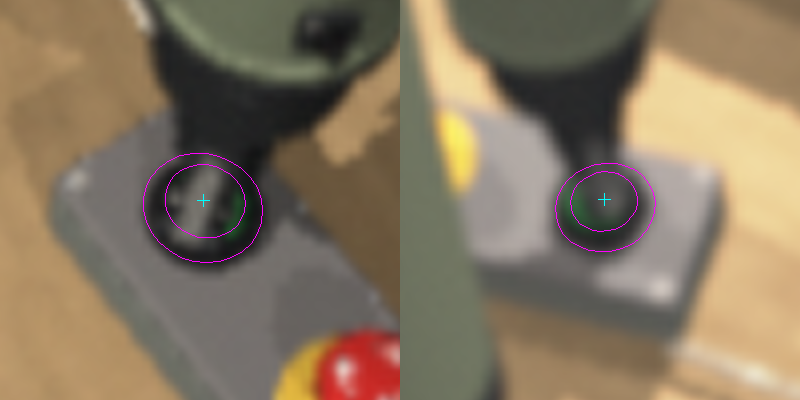

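```bash
for d in -0.1 -0.1 -0.1; do :; done
python3 -m handwheel '[{"dx":0,"dy":0,"dz":-0.1,"wx":0,"wy":0,"wz":0,"claw":0},{"dx":0,"dy":0,"dz":0,"wx":0,"wy":0,"wz":0,"claw":0}]' | sed -n '2p;4p'
python3 -m handwheel '[{"dx":0,"dy":0,"dz":-0.1,"wx":0,"wy":0,"wz":0,"claw":0},{"dx":0,"dy":0,"dz":0,"wx":0,"wy":0,"wz":0,"claw":0}]'| sed -n '2p;4p;6p'
python3 -m handwheel '[{"dx":0,"dy":0,"dz":-0.1,"wx":0,"wy":0,"wz":0,"claw":0},{"dx":0,"dy":0,"dz":0,"wx":0,"wy":0,"wz":0,"claw":0}]'| sed -n '2p;4p;6p'
python3 -m handwheel '[{"dx":0,"dy":0,"dz":-0.2,"wx":0,"wy":0,"wz":0,"claw":0},{"dx":0,"dy":0,"dz":0,"wx":0,"wy":0,"wz":0,"claw":0}]'| sed -n '2p;4p;6p'
```

```text
position: [0.4349, 0.157, 0.0698]
force: [0.9, 0.5, 2.9]
position: [0.4348, 0.1569, 0.0708]
force: [1.4, 1.0, 2.7]
finger_force: 1.0
position: [0.4347, 0.1569, 0.0718]
force: [0.6, 1.2, 2.0]
finger_force: 0.7
position: [0.4347, 0.1568, 0.0739]
force: [0.0, 0.1, 0.0]
finger_force: 0.0
```

Finger force builds from about 0.0725 at 0.7 N/mm to about 5 N near 0.066, then a hard stop. That's the full 6 mm of travel, so the button was fully pressed and is now free. I'll retreat and do a final check.

```bash
python3 -m handwheel '[{"dx":0,"dy":0,"dz":-3,"wx":0,"wy":0,"wz":0,"claw":0},{"dx":0,"dy":0,"dz":-5,"wx":0,"wy":0,"wz":0,"claw":0},{"dx":0,"dy":0,"dz":-5,"wx":0,"wy":0,"wz":0,"claw":0},{"dx":-3,"dy":-2,"dz":0,"wx":0,"wy":0,"wz":0,"claw":0},{"dx":-3,"dy":-2,"dz":0,"wx":0,"wy":0,"wz":0,"claw":0},{"dx":0,"dy":0,"dz":0,"wx":0,"wy":0,"wz":0,"claw":0}]'
python3 - <<'E'
from h import *
c=grab('scene'); cv2.imwrite('pics/end.png',cv2.resize(c['frame'][90:300,150:400],None,fx=2.8,fy=2.8,interpolation=cv2.INTER_CUBIC))
a=c['frame'];h0=cv2.imread('pics/scene0.png')
for nm,g in(('0',h0),('now',a)):
    h=cv2.cvtColor(g,cv2.COLOR_BGR2HSV)
    for k,uv,m in(('red',(334,244),((h[...,0]<8)|(h[...,0]>170))&(h[...,1]>110)&(h[...,2]>60)),('green',(313,222),(h[...,0]>45)&(h[...,0]<85)&(h[...,1]>100))):
        w=np.zeros(m.shape,np.uint8); cv2.circle(w,uv,13,1,-1); ys,xs=np.nonzero(m&(w>0)); print(nm,k,xs.mean().round(2),ys.mean().round(2),len(xs))
E
```

```text
clock: 24.9
position: [0.4436, 0.0831, 0.2039]
tool_rot: [-3.141, 0.0, 2.276]
force: [-0.1, 0.0, 0.6]
grip_width: -0.0001
finger_force: 0.0
0 red 334.06 244.13 146
0 green 313.28 221.26 97
now red 334.06 244.13 146
now green 313.16 221.29 96
```

View pics/end.png

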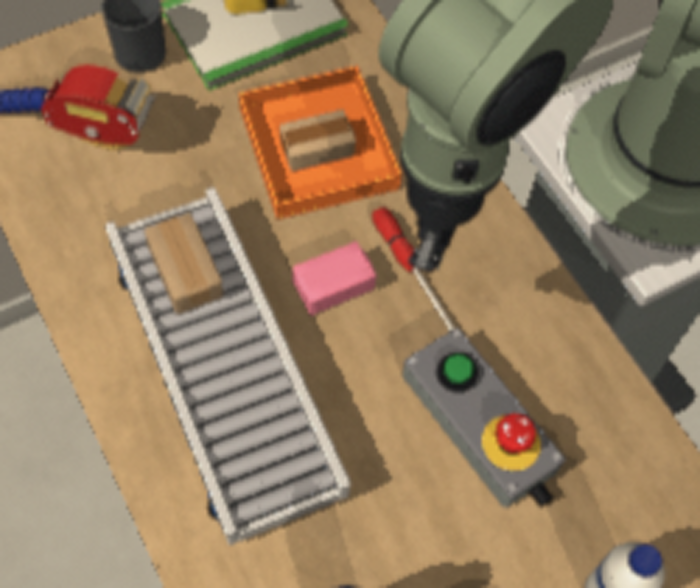

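The final picture shows the box flat in the tray (318,138), and the straight box, pink block and screwdriver not moved. The mushroom (516,433) and green button (458,370) are both up, and the arm is clear.

```bash
python3 -c "
from workcell import job_done; print(job_done())"
```

```text
the job is handed in; nothing more can be done
None
```

I did the job in the order asked and handed it in at about 25 s of the 64 s: stop latched, crooked box flat in the tray, mushroom twisted and back up, start pressed and released, and everything else in view left in place; no verdict came back.

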